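# Photograph small panel paintings under the document camera

## Robot

A 6-joint arm with a two-finger parallel gripper is mounted at the origin on the work surface. World frame = base frame: x ahead of the robot, y to its left, z up, the work surface at z = 0. Lengths are in m, angles in rad, forces in N, time in s.
With the tool pointing down it reaches from about 0.275 to 0.875 m from the base axis. Payload 12.5 kg.
Tool frame: the origin (TCP) lies on the centre line of the jaws, within the pads' length; the fingertips stand r.finger_overhang ahead of it and the grasp point (between the pads) lies 3 mm ahead of it (r.finger_overhang is the distance from the TCP to the fingertips, in m); z points along the fingers, y is the line along which they close (so a half turn about z gives the same grasp; the last joint's range is limited). The gripper opens to 85 mm and grips with 20 to 120 N. Pads are 22 mm wide; open, the fingers measure 114 mm over their backs; the gripper's body (76 mm by 85 mm) begins 54 mm behind the grasp point. The pads swing forward as they close: fully open they stand 13 mm farther back than shut.
Start: joints at [-1.294, 0.351, 1.652, -0, 1.139, -0.085], TCP at [0.195, -0.514, 0.253] pointing down, gripper open.
Joint ranges: [-2.75, 2.75], [-0.79, 2.1], [0.01, 2.65], [-1.57, 4.71], [0.07, 3.14], [-2.87, 2.87]. Speed limits (rad/s): [2.22, 2.22, 2.79, 3.14, 3.14, 3.14].

## Interface

Orientations are given as a unit quaternion [x, y, z, w].
In Python, from cell import r, optics gives the robot as it stands. The module is installed in compiled form; this text tells all that it offers. Calls block until the motion is done:
- r.move_to(position, orientation): joint-space move of the TCP to a pose.
- r.move_linear(position, rot=None, vel=0.15): straight line of the TCP; rot=None keeps the orientation; vel is the mean speed in m/s.
- r.set_joints(angles): joint-space move.
- r.set_gripper(opening, squeeze=None): opening from 0.0 (shut) to 1.0 (fully open); squeeze is the grip in N (None keeps the last); returns when the fingers have stopped.
- r.sleep(seconds).
- r.inverse_kinematics(position, orientation): joint angles nearest the present ones, or None.
- optics.get_image(name): name is "scene" or "top" or "wrist"; returns a dict with "pixels" (384x512x3 uint8, red, green, blue), "depth" (384x512 float32, m along the optical axis (not along the pixel's ray), 0 where there is no reading), "fx", "fy", "cx", "cy" (pixels), "camera_from_world" (4x4, takes a point from world to camera coordinates); the wrist camera has in their place "mount" (4x4, takes a point from camera to tool coordinates, whose origin is the TCP and whose axes are the flange's). Camera axes: x right, y down, z forward; pixel columns grow to the right and rows downward; lengths in m; the calibration is good to about 2 mm. A picture is of the moment at which its call begins: read the wrist's pose just before it.
A pose or a line that the arm cannot do raises r.PlanningError and nothing moves.
- r.hand_in(): hands the job in; it is judged then, once.
Readings, each from a call of its own:
- r.current_t(): time.
- r.current_q(): joint angles.
- r.current_qvel(): joint speeds.
- r.current_effort(): joint torques, N m.
- r.current_tool_pos(): TCP position.
- r.current_ee_rot(): TCP orientation.
- r.current_contact_force(): force on the tool from outside, world axes, zero at the start.
- r.current_torque(): the same for the moment, N m.
- r.current_opening(): opening from 0.0 (shut) to 1.0 (fully open).
- r.current_finger_force(): force on a finger pad.
Only numpy, scipy, OpenCV 4.12 (cv2) and the standard library are available. Lean on these libraries where they do the work, as an engineer would, in place of code of your own. Each camera call takes 0.05 s, during which the arm holds its last target. There are 200 camera calls.

## Task

Photograph the small panel paintings lying on the table: swing the camera arm well clear of the grey card, then slide every painting and the grey-scale target onto the card, side by side with a short end flush and square against the stop rail and the target at the end of the card farthest from the camera stand. The paint is flaking, so keep paintings and target flat on the table and slide them, never lifting or tipping them, and handle them gently, with only the lightest grip. When the row is complete swing the camera back so that its lens is over the middle of the card, press the shutter button fully down, and leave everything so, with the jars and tools where they stood.

Things in the scene. Friction and masses are not known exactly. Their poses are not given: they have to be found in the camera images.
- card: dark grey card fixed flush on the white table, x -65 to +60 mm, y -200 to +200 mm from its origin at its middle; x points to the rail, y along it, away from the camera stand. Fixed aluminium stop rail along the far side: near face at x = +60 mm, 420 mm long, 12 mm high (22 mm at its back). Holds the target and three paintings with 30 mm finger gaps
- panel_a: small oil painting on an oak panel, 84 x 64 mm and 12 mm thick, about 70 g, lying face up (earth-coloured picture on top, bare oak edges). Origin at the centre of its underside, x along its 84 mm length, y along its 64 mm width, z up. May be absent
- panel_b: small oil painting on an oak panel, 84 x 64 mm and 12 mm thick, about 70 g, lying face up (earth-coloured picture on top, bare oak edges). Origin at the centre of its underside, x along its 84 mm length, y along its 64 mm width, z up. May be absent
- panel_c: small oil painting on an oak panel, 76 x 60 mm and 12 mm thick, about 70 g, lying face up (earth-coloured picture on top, bare oak edges). Origin at the centre of its underside, x along its 76 mm length, y along its 60 mm width, z up. May be absent
- panel_d: small oil painting on an oak panel, 76 x 60 mm and 12 mm thick, about 70 g, lying face up (earth-coloured picture on top, bare oak edges). Origin at the centre of its underside, x along its 76 mm length, y along its 60 mm width, z up. May be absent
- target: grey-scale target: flat black plate 90 x 46 mm, 10 mm thick, about 70 g, with a row of grey patches from white to black and a ruler edge on top. Origin at the centre of its underside, x along its 90 mm length, y along its 46 mm width, z up
- cam_pivot (a point): pivot of the camera arm, 252 mm above the table on the axis of the fixed camera stand (column 28 mm thick, foot 110 mm square and 16 mm high); the hub is 46 mm wide, its top at 275 mm
- cam_grip (a point): middle of the camera arm's bar, 110 mm from the pivot: level aluminium bar 18 mm wide, 22 mm high (241 to 263 mm above the table). It turns about the vertical axis through cam_pivot with light friction (2 N here), stays where left, and can be pushed or pinched from above. Clockwise seen from above (towards +x) clears the card. x points along the arm to the camera
- cam_lens (a point): front of the camera lens, looking down, 398 mm from the pivot along the arm and 207 mm above the table; the black camera body above it is 62 x 70 mm and reaches to 267 mm. It can be brought right over the middle of the card (within 5 mm)
- shutter (a joint): shutter release: travel of the button, 0 up to 0.006 m fully down; it springs back, 4 N when fully down
- shutter_top (a point): centre of the top of the shutter button (up), a black round button 28 mm across in a round grey housing 44 mm across fixed to the table; pressed straight down
- jar: open glass jar, 54 mm across, 70 mm high, origin at the centre of its underside; leave alone
- amber_jar: closed amber glass jar with a white cap, 72 mm across, 115 mm high, origin at the centre of its underside; leave alone
- pan_lid: round steel lid with a small knob, 82 mm across, 26 mm high, origin at the centre of its underside; leave alone
- brush: flat varnish brush lying on the table, 190 mm long along its x, 42 mm wide and 20 mm high; leave alone
- palette_knife: palette knife lying flat, 190 mm long along its x, about 25 mm wide and 20 mm high; leave alone
- beaker: open steel beaker, 68 mm across, 80 mm high, origin at the centre of its underside; leave alone
- cap: black bottle cap, 38 mm across, 14 mm high, origin at the centre of its underside; leave alone

How it is judged:
By the outcome, as a careful person would: the job done as asked, in the order asked, and still so for the second after the job is handed in, with the robot touching nothing.
Of panel_a, panel_b, panel_c, panel_d only 2 to 3 are there at a start; the rules pass over those that are not, and their reading is None.
At some moment in a run one of panel_a, panel_b, panel_c, panel_d, target may be knocked a few centimetres aside while the robot is not near it.
Once in a run the grip may slacken for a moment while it holds something.
It also fails if it takes over 210 s, if anything falls off the work surface, if the arm or the gripper's body presses on something with over 40 N, if the wrist force passes 120 N, or if a joint passes its speed limit or range.

## Working session

There is one attempt and no reset: what is moved stays moved. The work goes in short steps, each a Python script; the robot and the scene stay as the last script left them, time stands still between calls to the robot, and variables do not carry over. Pictures are saved under pics/ and viewed, at most 14 in all, crops included, and the job is handed in when it is done.

```bash
mkdir -p pics; ls
python3 - <<'E'
from cell import r, optics
import cv2, numpy as np, pickle
print(r.finger_overhang, r.current_t(), r.current_tool_pos(), r.current_ee_rot(), r.current_contact_force())
d={}
for n in ("top","scene"):
    im=optics.get_image(n); d[n]=im
    cv2.imwrite(f"pics/{n}0.png",cv2.cvtColor(cv2.resize(im["pixels"],(800,600)),cv2.COLOR_RGB2BGR))
    print(n,im["fx"],im["cx"],im["cy"],np.round(im["camera_from_world"],3).tolist())
pickle.dump(d,open("im0.pkl","wb"))
E
```

```text
pics
0.022 0.0 [ 0.19462592 -0.51408462  0.25272364] [ 9.83683150e-01  1.79908544e-01 -4.53238827e-05 -6.12139038e-04] [-1.06967874 -0.97806902  0.48749923]
top 449.09109844154744 258.24403233959885 194.50256098895667 [[-0.016, -1.0, -0.016, 0.014], [-0.994, 0.018, -0.106, 0.598], [0.106, 0.014, -0.994, 1.339], [0.0, 0.0, 0.0, 1.0]]
scene 443.3699583361799 257.41302360432366 201.5069264510715 [[-0.013, 1.0, -0.004, 0.013], [0.753, 0.007, -0.658, -0.322], [-0.658, -0.012, -0.753, 1.876], [0.0, 0.0, 0.0, 1.0]]
```

View pics/top0.png

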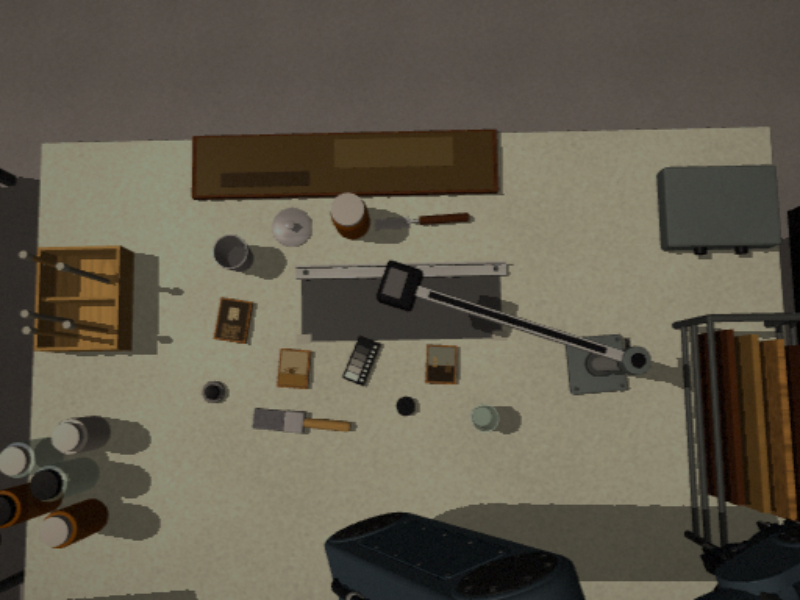

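View pics/scene0.png

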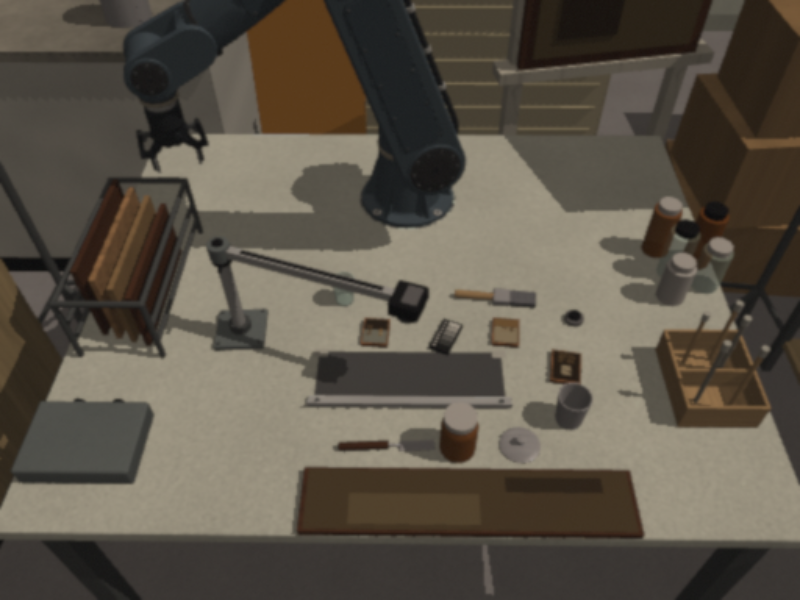

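Top view (800×600): paintings at about (235,320), (295,368) and (443,364); target (362,360); shutter (214,391); cap (405,406). The camera arm runs from the pivot at (636,359) to the camera at (400,285), over the card (302–502, 275–340). The scene view agrees.

```bash
cat > h.py <<'E'
import numpy as np, cv2
from scipy.spatial.transform import Rotation as R
def ray(im,uv,T=None):
    """camera centre and world direction of a pixel; T = world_from_camera"""
    if T is None: T=np.linalg.inv(im["camera_from_world"])
    d=T[:3,:3]@np.array([(uv[0]-im["cx"])/im["fx"],(uv[1]-im["cy"])/im["fy"],1])
    return T[:3,3],d
def plane(im,uv,z,T=None):
    o,d=ray(im,uv,T); return o+d*(z-o[2])/d[2]
def tri(rays):
    A=np.zeros((3,3));b=np.zeros(3)
    for o,d in rays:
        d=d/np.linalg.norm(d);P=np.eye(3)-np.outer(d,d);A+=P;b+=P@o
    p=np.linalg.solve(A,b)
    return p,max(np.linalg.norm((np.eye(3)-np.outer(d,d)/(d@d))@(p-o)) for o,d in rays)
E
python3 - <<'E'
import pickle; from h import *
np.set_printoptions(precision=3,suppress=True)
d=pickle.load(open("im0.pkl","rb")); t,s=d["top"],d["scene"]
P=lambda im,u,v,z: plane(im,(u*.64,v*.64),z)
for n,a,b in [("pivot",(637,358),(219,248)),("lens/camtop",(400,283),(407,295)),("shutter",(214,388),(573,316)),("p1",(235,319),(566,365)),("p2",(295,367),(505,331)),("p3",(443,364),(375,332)),("tgt",(362,360),(446,335)),("cap",(405,405),(0,0))]:
    if b[0]: p,e=tri([ray(t,np.array(a)*.64),ray(s,np.array(b)*.64)])
    else: p,e=P(t,*a,.014),0
    print(n,p,e)
for q in [(301,278),(502,273),(502,338),(301,338)]: print("card",P(t,*q,0))
E
```

```text
pivot [ 0.479 -0.371  0.257] 0.0028180476162889922
lens/camtop [0.608 0.006 0.261] 0.00011346985001058818
shutter [0.44  0.38  0.014] 0.000993881259088445
p1 [0.576 0.343 0.009] 0.003248310971986166
p2 [0.479 0.223 0.006] 0.0018034146036717718
p3 [ 0.48 -0.07  0.  ] 0.0022249829140309346
tgt [0.491 0.09  0.004] 0.0018729506763129013
cap [0.401 0.004 0.014] 0
card [0.657 0.21  0.   ]
card [ 0.66  -0.194  0.   ]
card [ 0.53 -0.19  0.  ]
card [0.537 0.21  0.   ]
```

```bash
cat >> h.py <<'E'
def down(yaw): return (R.from_euler('z',yaw)*R.from_euler('x',np.pi)).as_quat()
def yaw_of(q): x=R.from_quat(q).apply([1,0,0]); return np.arctan2(x[1],x[0])
def arc(r,piv,rad,z,a0,a1,n,vel=.12):
    for a in np.linspace(a0,a1,n+1)[1:]:
        r.move_linear([piv[0]+rad*np.cos(a),piv[1]+rad*np.sin(a),z],down(a),vel=vel)
def wrist(r,optics):
    p,q=r.current_tool_pos(),r.current_ee_rot()
    im=optics.get_image("wrist"); T=np.eye(4);T[:3,:3]=R.from_quat(q).as_matrix();T[:3,3]=p
    return im,T@im["mount"]
E
python3 - <<'E'
from cell import r,optics
from h import *
np.set_printoptions(precision=3,suppress=True)
piv=np.array([.479,-.371]); a0=np.arctan2(.377,.129); rad=.11
g=piv+rad*np.array([np.cos(a0),np.sin(a0)])
print("start cams T",r.current_contact_force())
for z in (.40,): r.move_to([*g,z],down(a0))
im,T=wrist(r,optics); print(r.current_q(),im["mount"],im["fx"])
cv2.imwrite("pics/w1.png",cv2.cvtColor(im["pixels"],cv2.COLOR_RGB2BGR))
# bar centre by depth: pixels 0.24-0.27 high
h,w=im["depth"].shape; v,u=np.mgrid[:h,:w]; D=im["depth"]
X=np.stack([(u-im["cx"])/im["fx"]*D,(v-im["cy"])/im["fy"]*D,D,np.ones_like(D)],-1)@T.T
m=(D>0)&(X[...,2]>.235)&(X[...,2]<.285)&(np.hypot(X[...,0]-g[0],X[...,1]-g[1])<.06)
p=X[m][:,:3]; print(m.sum(),p.mean(0),p.min(0),p.max(0))
c=p[:,:2].mean(0);_,_,V=np.linalg.svd(p[:,:2]-c,full_matrices=False);print("axis",V[0],np.degrees(np.arctan2(V[0,1],V[0,0]))%180,"expected",np.degrees(a0), "offset of g",np.cross(V[0],g-c))
E
```

```text
start cams T [-0.337  0.051 -0.057]
[-0.56   0.304  1.36  -0.     1.478 -0.229] [[-0.    -0.959 -0.283  0.072]
 [ 1.    -0.    -0.001  0.   ]
 [ 0.001 -0.283  0.959 -0.121]
 [ 0.     0.     0.     1.   ]] 271.86961602115383
2157 [ 0.514 -0.263  0.265] [ 0.486 -0.325  0.26 ] [ 0.54  -0.208  0.268]
axis [-0.326 -0.945] 70.95880695703117 expected 71.11033231538485 offset of g 0.0022205889393357462<stdin>:15: DeprecationWarning: Arrays of 2-dimensional vectors are deprecated. Use arrays of 3-dimensional vectors instead. (deprecated in NumPy 2.0)
```

View pics/w1.png

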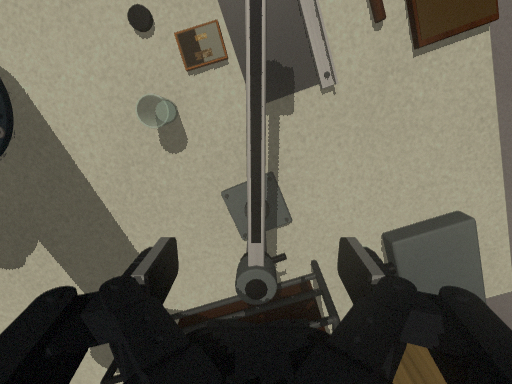

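The wrist view shows the bar running centred down column 256 between the open fingers, with the hub at (256,283). Swinging the arm clear.

Run:
```python
from cell import r,optics
from h import *
np.set_printoptions(precision=3,suppress=True)
im,T=wrist(r,optics); pv=plane(im,(256,284),.275,T); print("pivot",pv)
piv=pv[:2]; a0=np.radians(71); rad=.11
g=piv+rad*np.array([np.cos(a0),np.sin(a0)]); print(g)
r.move_linear([*g,.40],down(a0)); r.move_linear([*g,.256],vel=.1); print(r.current_contact_force())
r.set_gripper(0.1,20); print(r.current_opening(),r.current_finger_force(),r.current_contact_force())
arc(r,piv,rad,.256,a0,np.radians(0),12); print(r.current_contact_force(),r.current_opening())
r.set_gripper(1.0); p=r.current_tool_pos(); r.move_linear([p[0],p[1],.40],vel=.2)
r.move_to([.45,.1,.40],down(0))
print(r.current_t())
im,T=wrist(r,optics); cv2.imwrite("pics/w2.png",cv2.cvtColor(im["pixels"],cv2.COLOR_RGB2BGR))
t=optics.get_image("top"); cv2.imwrite("pics/t2.png",cv2.cvtColor(t["pixels"],cv2.COLOR_RGB2BGR))
```

```text
pivot [ 0.479 -0.363  0.275]
[ 0.515 -0.259]
[ 0.272  0.168 -0.167]
0.20483989731579125 22.876288890838623 [-0.721  0.809  2.287]
[ 8.662 -4.847 -0.571] 0.21375548617466447
10.5333
```

View pics/w2.png

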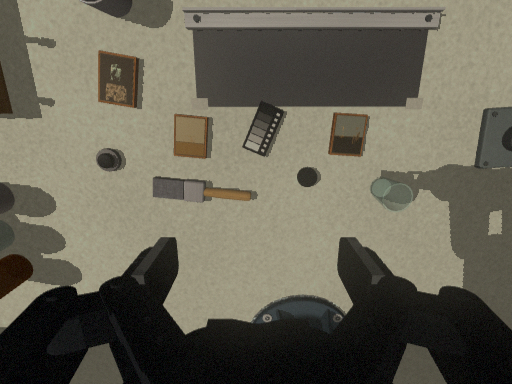

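View pics/t2.png

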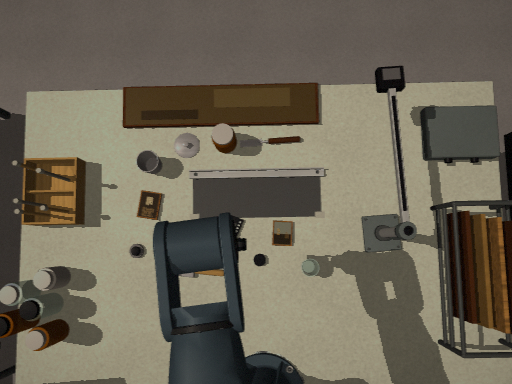

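The wrist view shows paintings at (118,78), (191,136) and (348,135), target (263,128), shutter (108,159), cap (307,177), brush (200,190) and card (195–427, 27–107). In the top view the camera arm has swung to +x, clear of the card. Next, segment and measure from two wrist positions.

```bash
cat >> h.py <<'E'
def rects(im,T,z=.012,amin=.0025,amax=.008):
    """brown panels / dark target: list of (centre px, centre xy at z, sides mm, yaw of long side, kind)"""
    hsv=cv2.cvtColor(im["pixels"],cv2.COLOR_RGB2HSV); out=[]
    g=cv2.GaussianBlur(hsv,(3,3),0)
    m=((g[...,1]>75)|(g[...,2]<70)).astype(np.uint8)*255
    m[230:]=0
    m=cv2.morphologyEx(m,cv2.MORPH_CLOSE,np.ones((5,5)))
    for c in cv2.findContours(m,cv2.RETR_EXTERNAL,cv2.CHAIN_APPROX_NONE)[0]:
        if len(c)<20: continue
        w=np.array([plane(im,p,z,T)[:2] for p in c[:,0]],np.float32)
        (cx,cy),(a,b),t=cv2.minAreaRect(w*1000)
        if a<b: a,b,t=b,a,t+90
        if amin<a*b/1e6<amax and cv2.contourArea(w)*1e6/(a*b)>.8:
            mm=np.zeros(m.shape,np.uint8);cv2.drawContours(mm,[c],-1,255,-1)
            k="panel" if cv2.mean(hsv,mm)[1]>60 else "dark"
            M=cv2.moments(mm,True); out.append(((M["m10"]/M["m00"],M["m01"]/M["m00"]),np.array([cx,cy])/1000,(a,b),(t+90)%180-90,k))
    return out
E
python3 - <<'E'
from cell import r,optics
from h import *
np.set_printoptions(precision=4,suppress=True)
V=[]
for y,x in ((.1,.45),(.1,.40),(.2,.47)):
    r.move_to([x,y,.40],down(0)); im,T=wrist(r,optics); V.append((im,T,rects(im,T))); print("view")
    for q in V[-1][2]: print(np.round(q[0],1),q[1],np.round(q[2],1),round(q[3],1),q[4])
for q in V[0][2]:
    rs=[ray(V[0][0],q[0],V[0][1])]
    for k in (1,2): 
        for s in V[k][2]:
            if np.hypot(*(s[1]-q[1]))<.02: rs.append(ray(V[k][0],s[0],V[k][1]))
    if len(rs)>1: print("tri",len(rs),*tri(rs))
hsv=cv2.cvtColor(V[0][0]["pixels"],cv2.COLOR_RGB2HSV)
for u,v in ((118,78),(100,78),(191,120),(191,150),(263,128),(348,150),(300,130),(60,100),(300,60),(200,102)): print(u,v,hsv[v,u])
import pickle; pickle.dump([v[:2] for v in V],open("w.pkl","wb")); print(r.current_t())
E
```

```text
view
[190.5 135.6] [0.4783 0.2224] [77.7 61.6] -5.2 panel
[347.6 133.9] [ 0.4812 -0.0661] [77.3 64.2] -3.7 panel
[117.5  78.5] [0.5758 0.3423] [85.3 68.4] -9.5 panel
view
[188.8 107. ] [0.4784 0.223 ] [77.3 62.8] -5.6 panel
[350.3 105.2] [ 0.4814 -0.0663] [77.3 64.2] -3.6 panel
[113.9  46.5] [0.5758 0.3425] [85.4 69.7] -9.8 panel
view
[244.9 146.4] [0.4785 0.2233] [77.7 61.7] -5.5 panel
[400.4 144.9] [ 0.4813 -0.0655] [77.4 66.3] -3.8 panel
[175.6  90.4] [0.5759 0.3436] [85.2 67. ] -9.7 panel
tri 3 [0.4794 0.2233 0.0098] 0.00011113334907860155
tri 3 [ 0.4824 -0.0668  0.0102] 0.0002947911825926865
tri 3 [0.5778 0.3447 0.0075] 0.0003987492615177571
118 78 [ 22  78 156]
100 78 [20 96 85]
191 120 [ 18  99 134]
191 150 [ 17 148 117]
263 128 [32 39 84]
348 150 [16 75 51]
300 130 [ 23  51 151]
60 100 [ 25  45 157]
300 60 [10 23 66]
200 102 [ 20  44 146]
11.9083
```

```bash
cat >> h.py <<'E'
def find_target(im,T,xmax,lo,hi,z=.010):
    hsv=cv2.cvtColor(im["pixels"],cv2.COLOR_RGB2HSV)
    m=((hsv[...,1]<42)|(hsv[...,2]<90)).astype(np.uint8)*255
    h,w=m.shape
    X=np.array([[plane(im,(u,v),z,T)[:2] for u in range(w)] for v in range(h)])
    m[(X[...,0]>xmax)|(X[...,0]<lo[0])|(X[...,1]<lo[1])|(X[...,1]>hi)]=0
    m=cv2.morphologyEx(m,cv2.MORPH_CLOSE,np.ones((5,5)));m=cv2.morphologyEx(m,cv2.MORPH_OPEN,np.ones((5,5)))
    c=max(cv2.findContours(m,cv2.RETR_EXTERNAL,cv2.CHAIN_APPROX_NONE)[0],key=cv2.contourArea)
    w=np.array([plane(im,p,z,T)[:2] for p in c[:,0]],np.float32)
    (cx,cy),(a,b),t=cv2.minAreaRect(w*1000)
    if a<b:a,b,t=b,a,t+90
    return np.array([cx,cy])/1000,(a,b),(t+90)%180-90,cv2.moments(c)
E
python3 - <<'E'
import pickle; from h import *
np.set_printoptions(precision=4,suppress=True)
V=pickle.load(open("w.pkl","rb")); rs=[]
for im,T in V:
    c,s,t,M=find_target(im,T,.537,(.43,.03),.16); print(c,s,t); rs.append(ray(im,(M["m10"]/M["m00"],M["m01"]/M["m00"]),T))
print(tri(rs))
# card edges in view 0,1 : dark pixels
for im,T in V[:2]:
    g=cv2.GaussianBlur(im["pixels"],(3,3),0).mean(2); pr=[];pn=[];w1=[]
    dv=60 if im is V[0][0] else 30
    for u in range(230,400,5):
        col=g[:,u]
        v=dv
        while v>0 and col[v]<95: v-=1
        f=v+ (95-col[v])/(col[v+1]-col[v]); pr.append(plane(im,(u,f),0,T)[:2])
        v=dv
        if u>300 :
            while col[v]<95: v+=1
            pn.append(plane(im,(u,v-(col[v]-95)/(col[v]-col[v-1])),0,T)[:2])
    for n,p in(("rail",pr),("near",pn)):
        p=np.array(p); k=np.polyfit(p[:,1],p[:,0],1); print(n,"x=%.4f+%.4f*y"%(k[1],k[0]),np.std(p[:,0]-np.polyval(k,p[:,1])))
    v=dv; row=g[v]
    l=300
    while row[l]<95:l-=1
    q=300
    while row[q]<95:q+=1
    print("ends",plane(im,(l+.5,v),0,T),plane(im,(q-.5,v),0,T))
E
```

```text
[0.4953 0.0847] (105.42560577392578, 60.225379943847656) -19.42749786376953
[0.4944 0.0859] (101.67033386230469, 67.07658386230469) -14.865806579589844
[0.4958 0.0876] (102.9830322265625, 59.712135314941406) -19.807960510253906
(array([0.4945, 0.0853, 0.    ]), np.float64(0.0005448339407242939))
rail x=0.6598+-0.0009*y 0.00010101288476941824
near x=0.5319+-0.0030*y 0.00017617620080354003
ends [0.6085 0.2095 0.    ] [ 0.6083 -0.1913  0.    ]
 ** On entry to DLASCL parameter number  4 had an illegal value
 ** On entry to DLASCL parameter number  4 had an illegal value
 ** On entry to DLASCL parameter number  4 had an illegal value
 ** On entry to DLASCL parameter number  4 had an illegal value
 ** On entry to DLASCL parameter number  5 had an illegal value
 ** On entry to DLASCL parameter number  4 had an illegal value<stdin>:15: RuntimeWarning: divide by zero encountered in scalar divide
h.py:9: RuntimeWarning: invalid value encountered in divide
  o,d=ray(im,uv,T); return o+d*(z-o[2])/d[2]
Traceback (most recent call last):
numpy.linalg.LinAlgError: SVD did not converge in Linear Least Squares
```

Card: y −0.191…0.209, rail face x ≈ 0.659, yaw ≈ 0. The target mask picks up shadow, so I'll take a closer look.

Run:
```python
from cell import r,optics
from h import *; import pickle
r.move_to([.44,.088,.22],down(0)); im,T=wrist(r,optics); pickle.dump((im,T),open("tg.pkl","wb"))
cv2.imwrite("pics/tg.png",cv2.cvtColor(im["pixels"],cv2.COLOR_RGB2BGR))
```

```text
(no output)
```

View pics/tg.png

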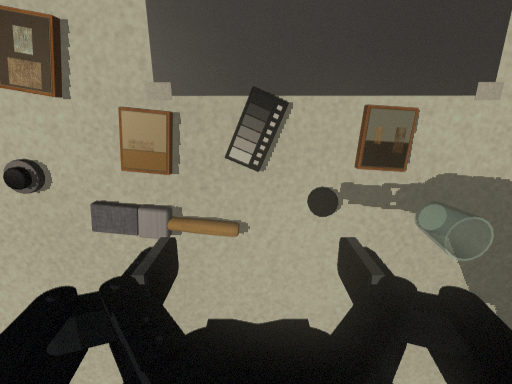

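Target corners are at (252,87), (289,101), (262,171) and (226,158), clearly separate from its shadow; centre about (257,129).

```bash
cat > slide.py <<'E'
from cell import r,optics
from h import *
np.set_printoptions(precision=3,suppress=True)
def grasp(c,yaw,w):
    r.move_to([*c,.12],down(yaw)); r.set_gripper(min(1,(w+.010)/.085),20)
    r.move_linear([*c,.038],vel=.12); f0=r.current_contact_force()[2]; z=.038
    while z>.012:
        z-=.0005; r.move_linear([*c,z],vel=.02)
        if r.current_contact_force()[2]-f0>2.5: break
    print("touch z",round(z,4),r.current_contact_force())
    z+=.0045; r.move_linear([*c,z],vel=.03)
    r.set_gripper(max(0,(w-.015)/.085),20)
    print("grip mm",r.current_opening()*85,"force",r.current_finger_force(),r.current_contact_force())
    return z
def drag(p,q,y0,y1,z,w,step=.02,vel=.08):
    p,q=np.array(p),np.array(q); n=max(1,int(np.ceil(np.linalg.norm(q-p)/step)))
    for k in range(1,n+1):
        s=k/n; r.move_linear([*(p+(q-p)*s),z],down(y0+(y1-y0)*s),vel=vel)
        ff=r.current_finger_force()
        if ff<10: print("weak grip",ff,r.current_opening()*85); r.sleep(.3); r.set_gripper(max(0,(w-.015)/.085),20); print(" regrip",r.current_finger_force(),r.current_opening()*85)
def push(p,z,thr=4,xmax=.668,reach=.03,L=.08):
    """creep +x until the rail pushes back"""
    x=p[0]; f0=np.median([r.current_contact_force()[0] for _ in range(5)]); fs=[]
    while x<p[0]+reach:
        x+=.001; r.move_linear([x,p[1],z],vel=.02); f=r.current_contact_force()[0]; fs.append(f-f0)
        if len(fs)>2 and f-fs[1]-f0<-thr: break
    print("push end x",r.current_tool_pos(),"df",np.round(fs[-5:],1)); return x
def release(w):
    r.set_gripper(min(1,(w+.010)/.085)); p=r.current_tool_pos(); r.move_linear([p[0],p[1],.12],vel=.12)
E
python3 - <<'E'
from slide import *
import pickle
im,T=pickle.load(open("tg.pkl","rb"))
c=[plane(im,p,.010,T)[:2] for p in ((252,87),(289,101),(262,171),(226,158))]
print([np.linalg.norm(c[i]-c[i-1]) for i in range(4)],np.mean(c,0)); d=(c[0]+c[1]-c[2]-c[3]); print("target yaw",np.degrees(np.arctan2(d[1],d[0])))
w=.060; c=np.array([.4815,-.066]); y0=np.radians(-3.7)
z=grasp(c,y0,w)
e=[.607,-.124]; drag(c,e,y0,0,z,w); push(e,z); release(w)
print(r.current_t())
r.move_to([.52,-.05,.30],down(0)); im,T=wrist(r,optics)
for q in rects(im,T): print(np.round(q[0],1),q[1],np.round(q[2],1),round(q[3],1),q[4])
cv2.imwrite("pics/w3.png",cv2.cvtColor(im["pixels"],cv2.COLOR_RGB2BGR))
E
```

```text
[np.float64(0.08807446133135541), np.float64(0.045557979385909705), np.float64(0.08855336796487616), np.float64(0.04730459745922957)] [0.492 0.089]
target yaw -21.10867695332824
touch z 0.014 [-1.287 -0.555  5.638]
grip mm 59.21953928598201 force 21.310449242591858 [-1.168  0.966  4.678]
push end x [ 0.619 -0.124  0.018] df [ -7.9  -8.4  -8.5  -9.1 -11.7]
34.85
[ 83.  186.1] [0.479 0.221] [79.1 66.9] -5.7 panel
```

View pics/w3.png

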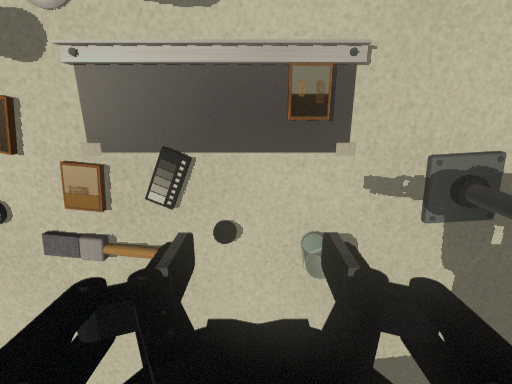

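The first painting (a 76 mm panel) sits at (290–333, 63–120) against the rail, and the rest look unmoved. Now the target.

```bash
sed -i 's/np.round(fs\[-5:\],1)/np.round(fs,1),"f0",f0/; s/z+=.0045/z+=.0055/' slide.py
python3 - <<'E'
from slide import *
w=.046; c=np.array([.492,.088]); y0=np.radians(-21)
z=grasp(c,y0,w)
e=[.603,.149]; drag(c,e,y0,0,z,w,step=.03); push(e,z,thr=5); release(w)
print(r.current_t())
r.move_to([.555,.149,.22],down(0)); im,T=wrist(r,optics)
cv2.imwrite("pics/w4.png",cv2.cvtColor(im["pixels"],cv2.COLOR_RGB2BGR))
r.move_to([.555,-.124,.22],down(0)); im2,T=wrist(r,optics)
cv2.imwrite("pics/w4.png",cv2.cvtColor(np.hstack([im["pixels"][:200,120:400],im2["pixels"][:200,120:400]]).repeat(1,0),cv2.COLOR_RGB2BGR))
E
```

```text
touch z 0.0175 [-1.649 -0.333  5.581]
grip mm 45.07853610966487 force 19.93650645017624 [-1.134  0.186  4.923]
push end x [0.613 0.149 0.023] df [ -4.9  -7.9  -8.8  -9.   -9.7  -9.   -9.7  -9.5  -8.7  -8.9  -9.4  -9.8
 -14.3] f0 2.8747388892750156
55.45
```

View pics/w4.png

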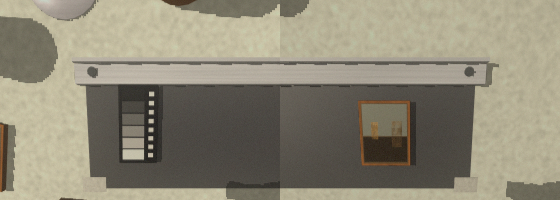

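The target sits flush and square on the rail. The first painting has since been knocked about 3 cm (now at crop 360–411, 101–165, off the rail). Mending it.

```bash
cat >> h.py <<'E'
def brown(im,T,z=.012):
    """panels by saturation only, convex hull of each blob (works on the dark card)"""
    hsv=cv2.cvtColor(im["pixels"],cv2.COLOR_RGB2HSV); g=im["pixels"].astype(int)
    m=((hsv[...,1]>85)&(hsv[...,2]>45)&(g[...,0]-g[...,2]>25)).astype(np.uint8)*255; m[235:]=0
    m=cv2.morphologyEx(m,cv2.MORPH_CLOSE,np.ones((7,7))); out=[]
    for c in cv2.findContours(m,cv2.RETR_EXTERNAL,cv2.CHAIN_APPROX_NONE)[0]:
        if cv2.contourArea(c)<300: continue
        w=np.array([plane(im,p,z,T)[:2] for p in c[:,0]],np.float32)
        (cx,cy),(a,b),t=cv2.minAreaRect(w*1000)
        if a<b:a,b,t=b,a,t+90
        if 65<a<95 and 50<b<75: out.append((np.array([cx,cy])/1000,np.round((a,b),1),round((t+90)%180-90,1)))
    return out
E
python3 - <<'E'
from slide import *
im,T=wrist(r,optics); q=brown(im,T)
for k in q: print(k)
q=[k for k in q if k[0][1]<0 and k[0][0]>.55]; assert len(q)==1
c,y0=q[0][0],np.radians(q[0][2]); w=.060
assert abs(c[0]-.602)<.02 and abs(c[1]+.094)<.02
z=grasp(c,y0,w)
e=[.609,-.124]; drag(c,e,y0,0,z,w); push(e,z,thr=5); release(w)
print(r.current_t())
r.move_to([.50,.10,.36],down(0)); im,T=wrist(r,optics)
for k in brown(im,T): print(k)
cv2.imwrite("pics/w5.png",cv2.cvtColor(im["pixels"],cv2.COLOR_RGB2BGR))
E
```

```text
(array([ 0.602, -0.084]), array([75.8, 60. ]), -0.1)
touch z 0.014 [-0.966  0.083  4.759]
grip mm 59.00371868032293 force 21.84807389974594 [-1.207  0.108  3.464]
push end x [ 0.619 -0.123  0.02 ] df [ -2.4  -4.1  -4.5  -4.7  -3.7  -4.4  -3.9  -4.   -3.8  -4.2  -5.6 -11.2] f0 0.07173060048070501
76.6583
(array([0.479, 0.223]), array([76.3, 61.5]), -5.5)
(array([0.576, 0.342]), array([83.7, 67.7]), -9.7)
(array([ 0.618, -0.122]), array([76.3, 64.7]), 0.2)
```

View pics/w5.png

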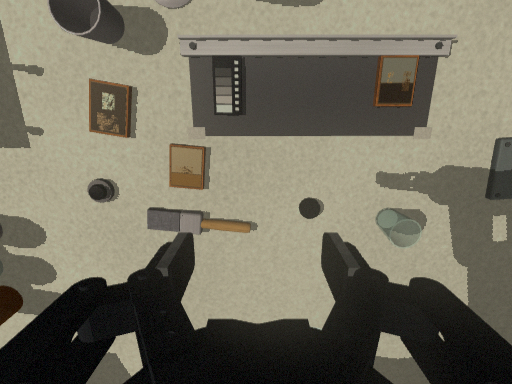

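Target (214–243, 55–115) and first painting (377–418, 55–107) are on the rail; the other two are unmoved. Now the other paintings.

Run:
```python
from slide import *
w=.060; c=np.array([.479,.223]); y0=np.radians(-5.5)
z=grasp(c,y0,w)
v=[.480,.06]; e=[.611,-.032]; drag(c,v,y0,0,z,w,step=.03); drag(v,e,0,0,z,w,step=.03); push(e,z,thr=5); release(w)
print(r.current_t())
r.move_to([.50,.15,.36],down(0)); im,T=wrist(r,optics)
for k in brown(im,T): print(k)
cv2.imwrite("pics/w6.png",cv2.cvtColor(im["pixels"],cv2.COLOR_RGB2BGR))
```

```text
touch z 0.014 [-1.963 -0.585  6.142]
grip mm 59.35027021124512 force 21.44706755876541 [-1.49  -0.134  3.73 ]
push end x [ 0.619 -0.032  0.02 ] df [ -5.3  -9.2 -10.4  -9.9 -10.9 -11.2 -11.5 -10.2 -10.7 -10.7 -16.8] f0 2.9758010018533696
102.5583
(array([0.576, 0.343]), array([83.8, 67.6]), -9.7)
(array([ 0.618, -0.121]), array([76.2, 65.4]), 0.0)
(array([ 0.618, -0.03 ]), array([76.1, 63.4]), 0.0)
```

View pics/w6.png

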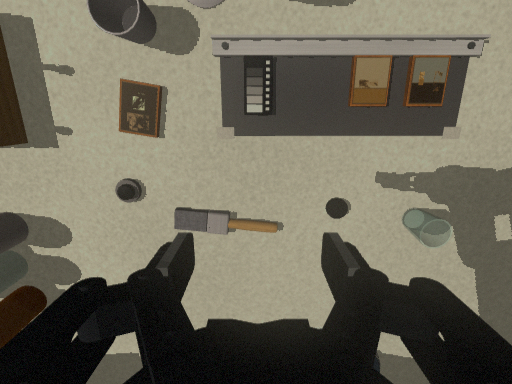

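Two paintings (352–390 and 408–448, top 55) and the target are flush. Now the last one.

Run:
```python
from slide import *
w=.064; c=np.array([.576,.343]); y0=np.radians(-9.7)
z=grasp(c,y0,w)
P=[c,[.50,.25],[.487,.12],[.50,.062],[.607,.062]]; Y=[y0,0,0,0,0]
for i in range(4): drag(P[i],P[i+1],Y[i],Y[i+1],z,w,step=.035,vel=.09)
push(P[-1],z,thr=5); release(w)
print(r.current_t())
r.move_to([.52,.02,.30],down(0)); im,T=wrist(r,optics)
for k in brown(im,T): print(k)
cv2.imwrite("pics/w7.png",cv2.cvtColor(im["pixels"],cv2.COLOR_RGB2BGR))
```

```text
touch z 0.0125 [-1.85  -0.738  5.575]
grip mm 63.105746276803515 force 22.354823648929596 [-1.154  0.786  2.942]
push end x [0.615 0.062 0.018] df [-1.7 -0.4 -0.8 -1.5 -1.2 -0.2 -1.1 -1.5 -5.8] f0 1.078418246280412
129.725
(array([ 0.618, -0.122]), array([74.3, 63. ]), -0.0)
(array([ 0.618, -0.032]), array([74.3, 60.6]), -0.0)
(array([0.614, 0.062]), array([82.9, 63.6]), -0.2)
```

View pics/w7.png

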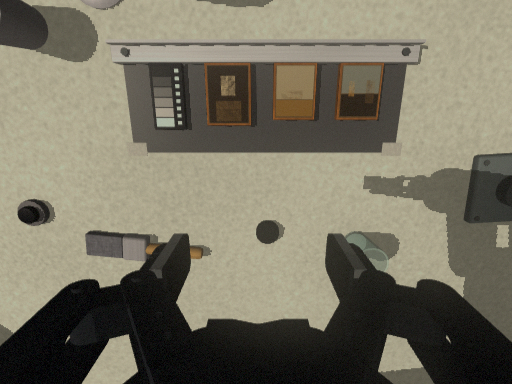

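All four items are flush in a row (tops on the rail at v≈63), with the target at the far left (+y) end. Now the camera swings back.

```bash
cat >> h.py <<'E'
def cloud(im,T):
    D=im["depth"];h,w=D.shape;v,u=np.mgrid[:h,:w]
    X=np.stack([(u-im["cx"])/im["fx"]*D,(v-im["cy"])/im["fy"]*D,D,np.ones_like(D)],-1)@T.T
    return X[D>0][:,:3]
def barline(im,T,piv):
    p=cloud(im,T);d=np.hypot(p[:,0]-piv[0],p[:,1]-piv[1]);p=p[(p[:,2]>.255)&(p[:,2]<.275)&(d>.05)&(d<.3)]
    q=p[:,:2].astype(np.float32); vx,vy,x0,y0=cv2.fitLine(q,cv2.DIST_HUBER,0,.001,.001).ravel()
    return np.degrees(np.arctan2(vy,vx))%180,(x0,y0),(vx,vy),len(q)
E
python3 - <<'E'
from slide import *
piv=np.array([.479,-.365]); rad=.11
r.move_to([.45,-.30,.42],down(0))
r.move_to([.589,-.363,.42],down(0)); r.set_gripper(1.0); im,T=wrist(r,optics)
a,(x0,y0),(vx,vy),n=barline(im,T,piv); ypiv=y0+(.479-x0)*vy/vx; print("bar",a,n,"pivot y",ypiv)
if a>90:a-=180
assert abs(a)<6 and abs(ypiv+.367)<.01
piv=np.array([.479,ypiv]); a0=np.radians(a)
tgt=np.array([.597,.009]); a1=np.arctan2(*(tgt-piv)[::-1]); print("goal deg",np.degrees(a1),np.linalg.norm(tgt-piv))
g=piv+rad*np.array([np.cos(a0),np.sin(a0)]); r.move_linear([*g,.40],down(a0)); r.move_linear([*g,.256],vel=.1); print(r.current_contact_force())
r.set_gripper(0.1,20); arc(r,piv,rad,.256,a0,a1,12); print(r.current_contact_force(),r.current_opening())
r.set_gripper(1.0); p=r.current_tool_pos(); r.move_linear([p[0],p[1],.42],vel=.2); im,T=wrist(r,optics)
print("bar",barline(im,T,piv)); print(r.current_t())
# look at the camera from above, from the -x side
r.move_to([.50,.009,.46],down(0)); im,T=wrist(r,optics)
p=cloud(im,T); p=p[(p[:,2]>.255)&(p[:,2]<.285)&(np.hypot(p[:,0]-.6,p[:,1]-.01)<.08)]; print(len(p),p[:,2].mean())
cv2.imwrite("pics/w8.png",cv2.cvtColor(im["pixels"],cv2.COLOR_RGB2BGR))
import pickle; pickle.dump((im,T),open("w8.pkl","wb"))
E
```

```text
bar 2.87706 4236 pivot y -0.3699703
goal deg 72.70497560498116 0.39691621547514394
[ 0.74  -0.535  1.051]
[-0.305 10.31   4.231] 0.20380482814706183
bar (np.float32(71.6722), (np.float32(0.53236866), np.float32(-0.20196345)), (np.float32(0.31445295), np.float32(0.94927305)), 4293)
140.0917
4547 0.2656063949246364
```

View pics/w8.png

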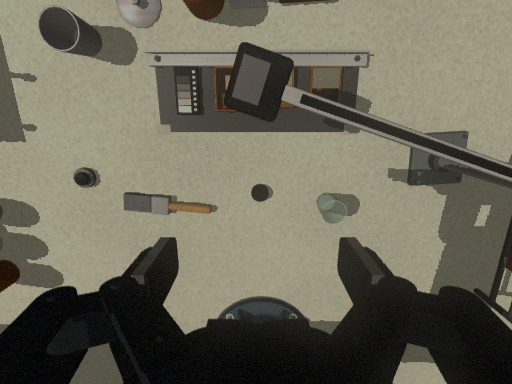

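Run:
```python
import pickle; from h import *
im,T=pickle.load(open("w8.pkl","rb"))
p=cloud(im,T); p=p[(p[:,2]>.258)&(p[:,2]<.28)]; 
d=np.array([.3145,.9493]);n=np.array([d[1],-d[0]]); piv=np.array([.4767,-.370])
s=(p[:,:2]-piv)@d; t=(p[:,:2]-piv)@n
m=(s>.36)&(s<.46)&(abs(t)<.06); print(m.sum(),"along",np.percentile(s[m],[1,99]),"across",np.percentile(t[m],[1,99]))
m2=(s>.15)&(s<.33)&(abs(t)<.02); print("bar across",np.percentile(t[m2],[2,98]))
c=np.float32(p[m][:,:2]*1000); print(cv2.minAreaRect(c))
# top camera check: body by plane z=.267
from cell import r,optics
t=optics.get_image("top"); s_=optics.get_image("scene"); pickle.dump((t,s_),open("c8.pkl","wb"))
T2=np.linalg.inv(t["camera_from_world"]); q=cloud(t,T2); m=(q[:,2]>.25)&(q[:,2]<.285)&(abs(q[:,0]-.6)<.08)&(abs(q[:,1]-.01)<.06)
print("top",m.sum(),q[m].mean(0),cv2.minAreaRect(np.float32(q[m][:,:2]*1000)))
g=t["pixels"].astype(int)
```

```text
3914 along [0.36245959 0.42848821] across [-0.03395344  0.03364631]
bar across [-0.00875599  0.00866346]
((601.1085205078125, 4.8010406494140625), (69.67411041259766, 70.19992065429688), 71.68315887451172)
top 326 [0.6169489  0.00481693 0.26431061] ((608.8261108398438, -11.584091186523438), (94.7448501586914, 42.91887664794922), 71.02056884765625)
```

Lens is at about (0.602, 0.008) against the goal (0.597, 0.009). One fine nudge with the refined pivot, then the shutter.

Run:
```python
from slide import *
piv=np.array([.4767,-.370]); rad=.11; a0=np.radians(71.67); a1=np.arctan2(.379,.5965-.4767); print(np.degrees(a1))
g=piv+rad*np.array([np.cos(a0),np.sin(a0)])
r.move_to([*g,.42],down(a0)); r.move_linear([*g,.256],vel=.12); r.set_gripper(.1,20); arc(r,piv,rad,.256,a0,a1,2,vel=.03); r.sleep(.3)
r.set_gripper(1.0); p=r.current_tool_pos(); r.move_linear([p[0],p[1],.42],vel=.2); im,T=wrist(r,optics)
b=barline(im,T,piv); print("bar",b)
r.move_to([.50,.009,.46],down(0)); im,T=wrist(r,optics)
q=cloud(im,T); q=q[(q[:,2]>.258)&(q[:,2]<.28)]; d=np.array(b[2]);d*=np.sign(d[1]);n=np.array([d[1],-d[0]])
s=(q[:,:2]-piv)@d; t=(q[:,:2]-piv)@n; m=(s>.36)&(s<.46)&(abs(t)<.06)
S,A=np.percentile(s[m],[1,99]).mean(),np.percentile(t[m],[1,99]).mean(); print("lens",piv+.398*d,"body",piv+S*d+A*n,S,A)
# card ends/near edge in this picture
print(r.current_t())
# shutter close look from two heights
from itertools import product
r.set_gripper(0,20); rs=[]
for k,(x,y,z) in enumerate(((.36,.38,.30),(.40,.34,.30))):
    r.move_to([x,y,z],down(0)); im,T=wrist(r,optics)
    u,v=[(im["camera_from_world"]if 0 else None)][0],None
    C=np.linalg.inv(T)@np.array([.44,.38,.03,1]); u0,v0=im["fx"]*C[0]/C[2]+im["cx"],im["fy"]*C[1]/C[2]+im["cy"]
    g=cv2.cvtColor(im["pixels"],cv2.COLOR_RGB2GRAY); mk=(g<45).astype(np.uint8)
    cs=[c for c in cv2.findContours(mk,cv2.RETR_EXTERNAL,cv2.CHAIN_APPROX_NONE)[0] if cv2.contourArea(c)>80]
    c=min(cs,key=lambda c:np.hypot(*(c[:,0].mean(0)-(u0,v0)))); (uu,vv),rr=cv2.minEnclosingCircle(c); print("btn px",uu,vv,rr,"exp",u0,v0)
    rs.append(ray(im,(uu,vv),T))
print("button",tri(rs)); cv2.imwrite("pics/w9.png",cv2.cvtColor(im["pixels"],cv2.COLOR_RGB2BGR)); print(r.current_t())
```

```text
72.45851573046075
bar (np.float32(72.47465), (np.float32(0.5296174), np.float32(-0.20233828)), (np.float32(0.3011277), np.float32(0.95358384)), 4287)
lens [0.597 0.01 ] body [0.596 0.007] 0.3954792846950843 -6.945919308314064e-05
149.525
btn px 117.5 15.699999809265137 19.461341857910156 exp 257.00456642836843 106.029299527886
btn px 86.0 38.0 41.629417419433594 exp 228.21587586229933 135.91059635620695
button (array([ 0.571,  0.584, -0.023]), np.float64(0.006744882486271531))
152.3083
```

View pics/w9.png

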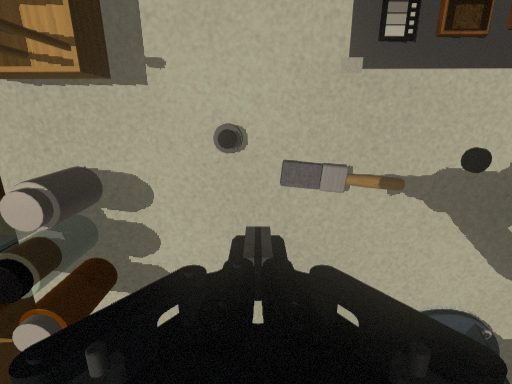

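Lens now at (0.597, 0.010). The shutter button is at (228,138), matching the prediction (228,136).

Run:
```python
from slide import *
rs=[]
for x,y in ((.36,.38),(.40,.34)):
    r.move_to([x,y,.30],down(0)); im,T=wrist(r,optics)
    C=np.linalg.inv(T)@np.array([.44,.38,.03,1]); u0,v0=int(im["fx"]*C[0]/C[2]+im["cx"]),int(im["fy"]*C[1]/C[2]+im["cy"])
    g=cv2.cvtColor(im["pixels"],cv2.COLOR_RGB2GRAY)[v0-25:v0+25,u0-25:u0+25]
    mk=(g<55).astype(np.uint8); cs=cv2.findContours(mk,cv2.RETR_EXTERNAL,cv2.CHAIN_APPROX_NONE)[0]
    c=max([c for c in cs],key=cv2.contourArea); (uu,vv),rr=cv2.minEnclosingCircle(c); uu+=u0-25;vv+=v0-25
    D=im["depth"][int(vv),int(uu)]; print(uu,vv,rr,plane(im,(uu,vv),.03,T),"depth z",(T@np.array([(uu-im["cx"])/im["fx"]*D,(vv-im["cy"])/im["fy"]*D,D,1]))[:3])
    rs.append(ray(im,(uu,vv),T))
b,e=tri(rs); print("button",b,e)
assert e<.004 and abs(b[0]-.44)<.012 and abs(b[1]-.38)<.012 and .005<b[2]<.06
z=b[2]+.022+.02; r.move_to([b[0],b[1],z+.06],down(0)); r.move_linear([b[0],b[1],z],vel=.1)
f0=r.current_contact_force()[2]; zc=None; log=[]
while z>.024:
    z-=.001; r.move_linear([b[0],b[1],z],vel=.02); f=r.current_contact_force()[2]-f0; log.append((round(z,3),round(f,1)))
    if f>12: break
r.sleep(.3); print(log, r.current_contact_force()); r.move_linear([b[0],b[1],.15],vel=.1); print(r.current_t())
```

```text
256.0 108.33333396911621 9.718354225158691 [0.435 0.383 0.03 ] depth z [0.435 0.383 0.022]
227.1511631011963 138.54651069641113 9.47445297241211 [0.436 0.382 0.03 ] depth z [0.436 0.382 0.023]
button [0.435 0.383 0.018] 7.951554493911331e-05
[(np.float64(0.059), np.float64(0.7)), (np.float64(0.058), np.float64(0.6)), (np.float64(0.057), np.float64(-0.5)), (np.float64(0.056), np.float64(1.0)), (np.float64(0.055), np.float64(0.1)), (np.float64(0.054), np.float64(0.6)), (np.float64(0.053), np.float64(-0.2)), (np.float64(0.052), np.float64(-0.1)), (np.float64(0.051), np.float64(0.3)), (np.float64(0.05), np.float64(-0.5)), (np.float64(0.049), np.float64(0.2)), (np.float64(0.048), np.float64(-1.1)), (np.float64(0.047), np.float64(-0.5)), (np.float64(0.046), np.float64(0.4)), (np.float64(0.045), np.float64(-0.7)), (np.float64(0.044), np.float64(1.1)), (np.float64(0.043), np.float64(1.4)), (np.float64(0.042), np.float64(1.3)), (np.float64(0.041), np.float64(3.7)), (np.float64(0.04), np.float64(3.0)), (np.float64(0.039), np.float64(3.8)), (np.float64(0.038), np.float64(8.6)), (np.float64(0.037), np.float64(17.9))] [-3.218 -3.069 18.445]
161.95
```

The button travelled 6 mm to its stop (4 N spring, then stiff). Final check.

Run:
```python
from slide import *
r.move_to([.46,.20,.36],down(0)); im,T=wrist(r,optics)
for k in brown(im,T): print(k)
t=optics.get_image("top")["pixels"]
cv2.imwrite("pics/w10.png",cv2.cvtColor(np.hstack([im["pixels"][:235,200:512],t[100:335,100:440]]),cv2.COLOR_RGB2BGR)); print(r.current_t())
```

```text
(array([ 0.618, -0.03 ]), array([76.4, 64.6]), 0.0)
(array([0.614, 0.063]), array([83.9, 66.4]), 0.0)
163.1333
```

View pics/w10.png

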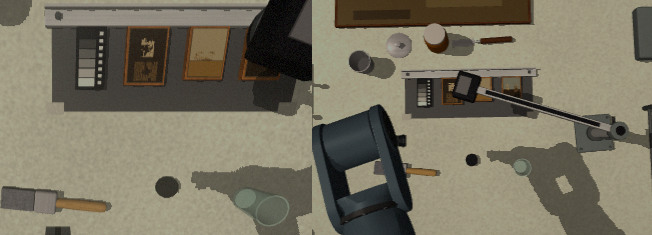

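The row is intact and flush on the rail, with the camera over the card and the jars, brush and cap where they stood. Handing in.

```bash
python3 -c "
from cell import r
print(r.hand_in())"
```

```text
the job is handed in; nothing more can be done
None
```

I handed the job in at about 163 s: the three paintings and the target are in a row flush on the rail, with the target at the far end, the lens about 1 mm from the middle of the card by my measurement, and the shutter pressed to its stop; one painting was knocked aside mid-run and I slid it back.

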